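# Seat the plate in its nest and hold a dial gauge on its mark

## Robot

A 6-joint arm with a two-finger parallel gripper is mounted at the origin on the work surface. World frame = base frame: x ahead of the robot, y to its left, z up, the work surface at z = 0. Lengths are in m, angles in rad, forces in N, time in s.
With the tool pointing down it reaches from about 0.375 to 0.975 m from the base axis. Payload 3.8 kg.
Tool frame: the origin (TCP) lies midway between the tips of the shut fingers; the grasp point (between the pads) lies 19 mm behind it; z points along the fingers, y is the line along which they close (so a half turn about z gives the same grasp; the last joint's range is limited). The gripper opens to 88 mm and grips with 3 to 60 N. Pads are 18 mm wide; open, the fingers measure 123 mm over their backs; the gripper's body (75 mm by 187 mm) begins 45 mm behind the grasp point.
Start: joints at [1.063, 0.264, 1.604, -0, 1.274, -0.037], TCP at [0.306, 0.602, 0.239] pointing down, gripper open.
Joint ranges: [-2.63, 2.63], [-0.94, 2.18], [0.31, 2.57], [-1.31, 4.45], [0, 2.66], [-2.55, 2.55]. Speed limits (rad/s): [2.57, 2.57, 3.14, 3.14, 3.14, 3.14].

## Interface

Orientations are given as a rotation vector (axis times angle).
In Python, from cell import manip, inverse_kinematics, cams, order gives the robot as it stands. Calls block until the motion is done:
- manip.move_pose(position, orientation): joint-space move of the TCP to a pose.
- manip.move_linear(position, rate=0.15, rot=None): straight line of the TCP; rot=None keeps the orientation; rate is the mean speed in m/s.
- manip.set_joints(angles): joint-space move.
- manip.set_gripper(opening, force=None): finger opening in m; force is the grip in N (None keeps the last); returns when the fingers have stopped.
- manip.dwell(seconds).
- inverse_kinematics(position, orientation): joint angles nearest the present ones, or None.
- manip.state(): the state.
- cams.capture(name): name is "scene" or "top" or "wrist"; returns a dict with "image" (400x640x3 uint8, blue, green, red), "z_map" (400x640 float32, m along the optical axis (not along the pixel's ray), 0 where there is no reading), "intrinsics" (3x3 intrinsics, pixels), "position" and "orientation" of the camera in the world; the wrist camera has in their place "T_tool_cam" (4x4, takes a point from camera to tool coordinates, whose origin is the TCP and whose axes are the flange's). Camera axes: x right, y down, z forward; pixel columns grow to the right and rows downward; lengths in m; the calibration is good to about 2 mm. A picture is of the moment at which its call begins: read the wrist's pose just before it.
A pose or a line that the arm cannot do raises manip.IKError and nothing moves.
- order.close_job(): hands the job in; it is judged then, once.
The state is a dict: "clock": time; "joint_pos": joint angles; "joint_velocities": joint speeds; "tau": joint torques, N m; "tool_pos": TCP position; "tcp_rot": TCP orientation; "contact_force": force on the tool from outside, world axes, zero at the start; "moment": the same for the moment, N m; "gripper_width": finger opening in m; "grasp_force": force on a finger pad.
Only numpy, scipy, OpenCV 4.12 (cv2) and the standard library are available. Lean on these libraries where they do the work, as an engineer would, in place of code of your own. Each camera call takes 0.05 s, during which the arm holds its last target. There are 200 camera calls.

## Task

Press the tipped-up plate down so that it sits level in the nest of the checking fixture. Then take the dial gauge out of its stand and hold it upright over the plate, its dial looking along the plate's long edges (either way), with the plunger tip gently touching inside the marked ring and the plunger pushed about half-way in; finish still holding it there, and leave the other things on the bench alone.

Things in the scene. Friction and masses are not known exactly. Their poses are not given: they have to be found in the camera images.
- fixture: Dark steel checking fixture fixed to the bench, a block 138 mm (its x) by 108 mm (its y) by 30 mm high with a shallow rectangular nest in the top: nest floor 26 mm above the bench, rim 30 mm, 2 mm play around the plate. Origin: centre of its underside. It may stand left or right on the bench, at any small yaw. The long sides run along its x.
- dowel (a joint): Brass dowel, 12 mm thick with a round top, a stiff push fit in the nest floor, 35 mm from the fixture's centre along the fixture's +x. Value (m): how far it has been pushed in; 0 stands 9 mm proud of the nest floor, 0.009 is flush, 0.0095 is its end stop. It starts at 0 to 0.003, moves under about 8 N and stays where it is left. It starts under the plate and tips the plate up.
- plate: Loose bare aluminium plate, 110 mm (its x) by 80 mm (its y) by 8 mm thick, 190 g, lying in the nest, its axes about parallel to the fixture's. Origin: centre of its underside. It starts tipped, its +x end raised by the dowel; seated, it lies on the nest floor with its top 34 mm above the bench.
- press_spot (a point): Point on the plate's top face right above the dowel: 35 mm from the plate's centre along its +x (20 mm in from the raised end), on its centre line. Not marked.
- mark (a point): Centre of the mark scribed on the plate's top face: a dark ring 15 mm across with a cross through it, 22 mm from the plate's centre along its -x and 14 mm along its -y.
- stand: Wooden gauge stand fixed to the bench, a block 75 by 75 mm and 55 mm high with a vertical 14 mm hole through its middle. Origin: centre of its underside. It stands on the other side of the bench from the fixture. The gauge's collar rests on its top with the stem and plunger hanging in the hole, so lift the gauge 50 mm straight up before moving it aside.
- gauge_center (a point): Centre of the dial gauge's round body, 88 mm above the bench in the stand; its z axis points up along the plunger, its x axis out of the white dial face. The body is a disc 56 mm across and 22 mm thick (along x) with flat faces to pinch; a cap of 8 mm diameter reaches to 36 mm above this centre. Below it: a collar 24 mm across whose underside is 33 mm below this centre, a stem of 8 mm diameter to 55 mm below, then the plunger, its free tip 75 mm below. Gauge mass about 160 g.
- gauge_tip (a point): The lowest point of the gauge's plunger: a steel rod 5 mm thick with a ball end of 6 mm. It moves with the plunger.
- plunger (a joint): How far the plunger is pushed into the gauge (m): 0 free, 0.012 fully in, 0.006 half-way. A spring resists: about 1 N at first touch, 2.8 N half-way, 4.6 N fully in.
- gauge: The dial gauge (see gauge_center), origin at the centre of its collar's underside, same axes.
- spray_can: Bystander: spray can, 58 mm across, 170 mm tall, beyond the work (a fixed clear parts bin, 60 mm high, stands beyond the work too, to its left). Origin: centre of its underside.
- grease_jar: Bystander: low jar, 66 mm across, 60 mm tall, beyond the work. Origin: centre of its underside.
- spanner: Bystander: spanner lying flat between the fixture and the stand, pointing away from the robot, about 180 mm long. Origin: on the bench, under its middle.
Not all that is in view belongs to the job. There is more than one size of the plate; the one meant has the size given above.

How it is judged:
On the way, in this order (a step that is already met when the one before it is completed fails the run):
1. the plate is pressed level in the nest while the gauge is still in its stand (angle between plate's own z axis and vertical below 0.025 rad and value of joint dowel above 0.0075 m and z of plate in the frame of fixture below 0.0275 m and horizontal distance between plate and fixture below 0.008 m and distance of gauge_center from where it was at the start of the episode below 0.02 m), for 0.2 s.
2. the gauge is lifted clear of its stand (z of gauge in the frame of stand above 0.085 m and contact force between the fingers and gauge above 1 N), for 0.1 s.
At the end, for the whole second after the job is handed in: Plate level in the nest (0.025 rad, dowel 7.5 mm in or more). Gauge held still by the fingers alone: upright within 0.12 rad, dial axis along the plate's long edges within 0.2 rad (either way round), tip within 7.5 mm of the mark's centre, plunger 2.5 to 9.5 mm in, 0.8 to 8 N (angle between plate's own z axis and vertical below 0.025 rad and value of joint dowel above 0.0075 m and z of plate in the frame of fixture below 0.0275 m and horizontal distance between plate and fixture below 0.008 m and horizontal distance between gauge_tip and mark below 0.0075 m and z of gauge_tip in the frame of plate below 0.011 m and angle between gauge's own z axis and vertical below 0.12 rad and angle between the x axis of gauge and the x axis of plate, either way round below 0.2 rad and value of joint plunger between 0.0025 and 0.0095 m and contact force between gauge and plate between 0.8 and 8 N and contact force between the fingers and gauge above 2 N and contact force between gauge and stand below 0.2 N and contact force between gauge and fixture below 0.2 N and contact force between each of the arm, the fingers and plate below 0.2 N and linear speed of each of gauge, plate below 0.02 m/s); the arm keeps its last pose, push and grip.
It fails at once if a bystander is disturbed (moved over 20 mm) (distance of any of spray_can, grease_jar, spanner from where it was at the start of the episode above 0.02 m).
It fails at once if the gauge is rammed against the plate or the fixture (over 20 N) (contact force between gauge and plate above 20 N or contact force between gauge and fixture above 20 N).
It also fails if it takes over 54 s, if anything falls off the work surface, if the arm or the gripper's body presses on something with over 40 N, if the wrist force passes 120 N, or if a joint passes its speed limit or range.

## Working session

There is one attempt and no reset: what is moved stays moved. The work goes in short steps, each a Python script; the robot and the scene stay as the last script left them, time stands still between calls to the robot, and variables do not carry over. Pictures are saved under pics/ and viewed, at most 10 in all, crops included, and the job is handed in when it is done.

```bash
mkdir -p pics; ls
cat > h.py <<'E'
import numpy as np, cv2
from scipy.spatial.transform import Rotation as R
from cell import manip, inverse_kinematics, cams, order
def cap(n):
    s=manip.state(); d=cams.capture(n)
    if n=="wrist":
        T=np.eye(4); T[:3,:3]=R.from_rotvec(s["tcp_rot"]).as_matrix(); T[:3,3]=s["tool_pos"]
        d["T"]=T@d["T_tool_cam"]
    else:
        o=np.array(d["orientation"]); T=np.eye(4)
        T[:3,:3]=o if o.shape==(3,3) else R.from_rotvec(o).as_matrix(); T[:3,3]=d["position"]; d["T"]=T
    return d
def ray(d,u,v):
    K=d["intrinsics"]; r=np.array([(u-K[0,2])/K[0,0],(v-K[1,2])/K[1,1],1.]); return d["T"][:3,3],d["T"][:3,:3]@r
def onz(d,u,v,z):
    c,r=ray(d,u,v); return c+r*(z-c[2])/r[2]
def cloud(d):
    K=d["intrinsics"]; Z=d["z_map"]; v,u=np.mgrid[:Z.shape[0],:Z.shape[1]]
    P=np.stack([(u-K[0,2])/K[0,0]*Z,(v-K[1,2])/K[1,1]*Z,Z],-1)@d["T"][:3,:3].T+d["T"][:3,3]; P[Z==0]=np.nan; return P
def down(yaw): # tool z down, tool y at angle yaw from world x... returns rotvec
    y=np.array([np.cos(yaw),np.sin(yaw),0]); z=np.array([0,0,-1.]); x=np.cross(y,z)
    return R.from_matrix(np.stack([x,y,z],1)).as_rotvec()
E
python3 - <<'E'
from h import *
import pickle
for n in("top","scene"):
    d=cap(n); cv2.imwrite(f"pics/{n}0.png",d["image"]); pickle.dump(d,open(n+".pkl","wb")); print(n,d["orientation"],d["position"],d["intrinsics"])
s=manip.state(); print(s["clock"],s["tcp_rot"],s["contact_force"])
E
```

```text
pics
top [-2.15382035  2.1052653  -0.18752911] [ 0.37747141 -0.05283992  1.01493131] [[469.65049433   0.         326.87443563]
 [  0.         469.65049433 200.46160624]
 [  0.           0.           1.        ]]
scene [-0.99120167 -2.42329499  1.05639752] [1.14110098 0.49904208 0.81328851] [[439.05217494   0.         325.35655076]
 [  0.         439.05217494 194.28233962]
 [  0.           0.           1.        ]]
0.1 [-7.32619987e-01 -3.05442167e+00  3.02910134e-03] [-0.48797459 -0.9272304   0.22497274]
```

View pics/top0.png

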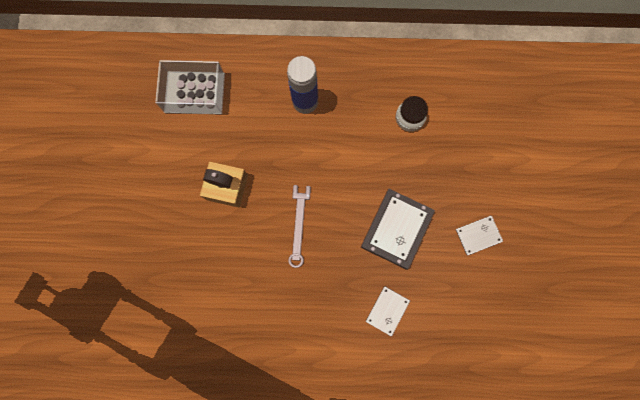

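View pics/scene0.png

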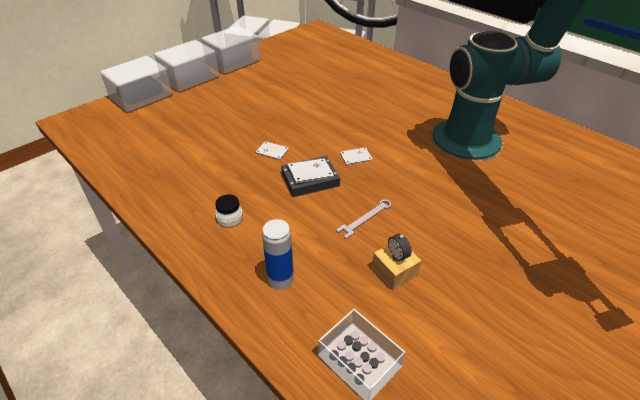

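Top view: the stand with the gauge is at (222,183). The fixture with a plate in its nest is at (398,229), with the ring at (400,240). There are two other plates with marks, at (479,235) and (388,311), both smaller and lying on the bench. The one in the nest is the one meant. I'll confirm this in a crop.

Run:
```python
from h import *
import pickle
d=pickle.load(open("top.pkl","rb")); im=d["image"]
a=cv2.resize(im[180:280,350:450],None,fx=6,fy=6,interpolation=cv2.INTER_CUBIC)
b=cv2.resize(im[150:217,190:257],(200,200),interpolation=cv2.INTER_CUBIC)
c=np.zeros((600,800,3),np.uint8); c[:,:600]=a; c[:200,600:]=b; cv2.imwrite("pics/crop1.png",c)
P=cloud(d)
for nm,(r0,r1,c0,c1) in dict(fix=(190,268,362,436),pl2=(215,255,455,505),pl3=(287,337,365,412)).items():
    Q=P[r0:r1,c0:c1].reshape(-1,3); I=im[r0:r1,c0:c1].reshape(-1,3)
    m=(I.min(1)>150)&np.isfinite(Q[:,2])
    print(nm,cv2.minAreaRect(Q[m][:,:2].astype(np.float32)),np.percentile(Q[m][:,2],[5,50,95]))
    A=np.c_[Q[m][:,:2],np.ones(m.sum())]; print(np.linalg.lstsq(A,Q[m][:,2],rcond=None)[0])
Q=P[145:215,190:257].reshape(-1,3); t=Q[(Q[:,2]>.048)&(Q[:,2]<.06)]
print("stand",cv2.minAreaRect(t[:,:2].astype(np.float32)),np.median(t[:,2]))
g=Q[Q[:,2]>.075]; print("gauge",len(g),cv2.minAreaRect(g[:,:2].astype(np.float32)),g.mean(0),g[:,2].max())
Q=P[185:275,355:440].reshape(-1,3); f=Q[(Q[:,2]>.02)]
print("fixall",cv2.minAreaRect(f[:,:2].astype(np.float32)))
```

```text
fix ((0.4969481825828552, -0.20259493589401245), (0.08111869543790817, 0.1312636286020279), 65.26134490966797) [0.032855   0.03807916 0.04278963]
[ 0.06631079 -0.03041297 -0.00104259]
pl2 ((0.4889328181743622, -0.3812776803970337), (0.060286518186330795, 0.08641774207353592), 21.777751922607422) [0.00289707 0.00592445 0.00886591]
[0.00129491 0.00568497 0.00743565]
pl3 ((0.3249666094779968, -0.1838834285736084), (0.06180139258503914, 0.08334817737340927), 61.77915573120117) [0.00276634 0.00598829 0.00883707]
[ 1.26275227e-03 -1.95330706e-06  5.50716377e-03]
stand ((0.5819578170776367, 0.17057861387729645), (0.07610419392585754, 0.07568175345659256), 78.56954956054688) 0.05458960740002283
gauge 372 ((0.5822970271110535, 0.17062175273895264), (0.0545332133769989, 0.02325298823416233), 76.37173461914062) [0.57922881 0.16714305 0.1063826 ] 0.12508561441140886
fixall ((0.4971321225166321, -0.20152844488620758), (0.10840916633605957, 0.13863179087638855), 65.34874725341797)
```

View pics/crop1.png

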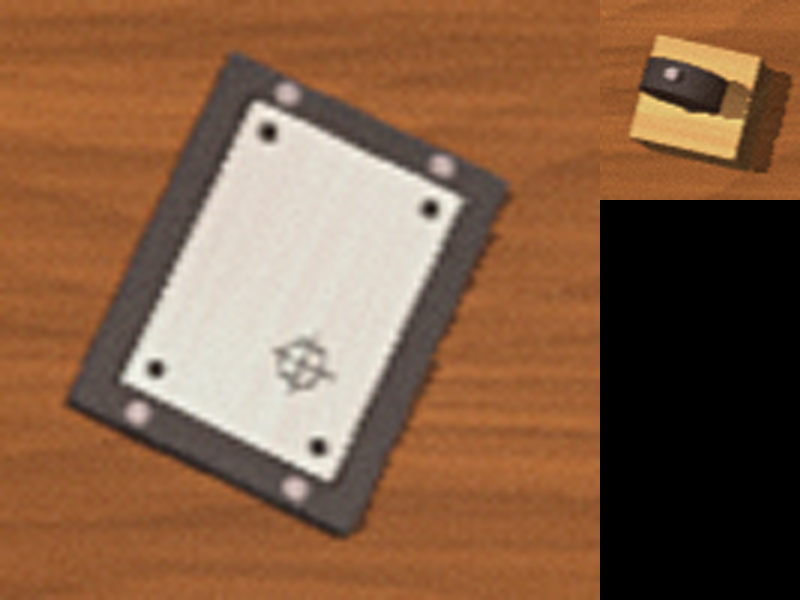

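The crop confirms it: the plate in the nest measures about 110x80, against about 83x60 for the other two, and it rises along its +x, upper right. The ring is at (400.5,240.7). Next I press it.

```bash
cat >> h.py <<'E'
FX=np.array([.4971,-.2015]); YF=np.radians(-24.65); ux=np.array([np.cos(YF),np.sin(YF)]); uy=np.array([-ux[1],ux[0]])
E
python3 - <<'E'
from h import *
import pickle
d=pickle.load(open("top.pkl","rb")); print("mark img",onz(d,400.5,240.7,.0345),"pred",FX-.022*ux-.014*uy)
p=FX+.035*ux
for k in (YF,YF+np.pi): print(inverse_kinematics([*p,.12],down(k)))
q=[(abs(j[5]),k) for k in(YF,YF+np.pi) if (j:=inverse_kinematics([*p,.12],down(k))) is not None]; k=min(q)[1]
manip.move_pose([*p,.14],down(k)); manip.set_gripper(0.0,20)
f0=manip.state()["contact_force"][2]
manip.move_linear([*p,.05],rate=.1)
for z in np.arange(.046,.0309,-.001):
    manip.move_linear([*p,z],rate=.03); s=manip.state(); f=s["contact_force"][2]-f0
    print(round(z,4),round(s["tool_pos"][2],4),round(f,2),s["clock"])
    if f>22: break
manip.move_linear([*p,.15],rate=.15)
E
```

```text
mark img [ 0.46952085 -0.20669542  0.0345    ] pred [ 0.47126577 -0.20504858]
[-4.31467955e-01  1.72885386e-01  1.94532842e+00  0.00000000e+00
  1.02337884e+00 -1.24429488e-03]
None
0.046 0.0462 -1.17 5.725
0.045 0.045 0.25 5.975
0.044 0.0439 -0.47 6.225
0.043 0.0429 -0.55 6.475
0.042 0.0421 0.23 6.725
0.041 0.0415 2.05 6.975
0.04 0.0405 5.36 7.225
0.039 0.0395 4.17 7.475
0.038 0.0386 4.94 7.725
0.037 0.0376 4.4 7.975
0.036 0.0366 4.73 8.225
0.035 0.0356 4.23 8.475
0.034 0.0347 3.94 8.725
0.033 0.0344 9.34 8.975
0.032 0.0344 15.75 9.225
0.031 0.0344 21.46 9.475
```

It seated: contact stopped hard at 0.0344. Now I check the plate and mark with the wrist camera, then look at the gauge from above.

Run:
```python
from h import *
import pickle
print("T",cams.capture("wrist")["T_tool_cam"].round(3))
manip.move_linear([*(FX-.0*ux),.25],rate=.25); manip.set_gripper(.088); d=cap("wrist"); pickle.dump(d,open("w1.pkl","wb"))
P=cloud(d).reshape(-1,3); I=d["image"].reshape(-1,3)
m=(np.linalg.norm(P[:,:2]-FX,axis=1)<.04)&(P[:,2]>.025)&(P[:,2]<.05)
A=np.c_[P[m][:,:2],np.ones(m.sum())]; print("plane",np.linalg.lstsq(A,P[m][:,2],rcond=None)[0],np.median(P[m][:,2]))
g=np.array([.582,.1706]); yg=np.radians(-13)
for k in (yg,yg+np.pi): print(inverse_kinematics([*g,.25],down(k)))
manip.move_pose([*g,.25],down(yg)); e=cap("wrist"); pickle.dump(e,open("w2.pkl","wb"))
P=cloud(e).reshape(-1,3); t=P[(P[:,2]>.05)&(P[:,2]<.06)&(np.linalg.norm(P[:,:2]-g,axis=1)<.06)]; print("stand",cv2.minAreaRect(t[:,:2].astype(np.float32)),np.median(t[:,2]))
t=P[(P[:,2]>.095)&(P[:,2]<.13)&(np.linalg.norm(P[:,:2]-g,axis=1)<.06)]; print("gauge",cv2.minAreaRect(t[:,:2].astype(np.float32)),t[:,2].max())
cv2.imwrite("pics/w.png",np.hstack([cv2.resize(d["image"],(400,250)),cv2.resize(e["image"],(400,250))])); print(manip.state()["clock"])
```

```text
T [[ 0.001 -0.947 -0.32   0.083]
 [ 1.     0.001  0.    -0.001]
 [ 0.    -0.32   0.947 -0.146]
 [ 0.     0.     0.     1.   ]]
plane [ 0.00243346 -0.00185579  0.03247835] 0.03406802710098378
[ 2.44072007e-01  1.28631698e-01  1.74333972e+00 -8.88178420e-16
  1.26962123e+00  4.70964809e-01]
None
stand ((0.5800374150276184, 0.17231883108615875), (0.07505465298891068, 0.07481145858764648), 78.66527557373047) 0.05489921238347631
gauge ((0.5808523893356323, 0.17344622313976288), (0.05192860588431358, 0.022594505921006203), 76.91117095947266) 0.12546598553311328
13.8917
```

View pics/w.png

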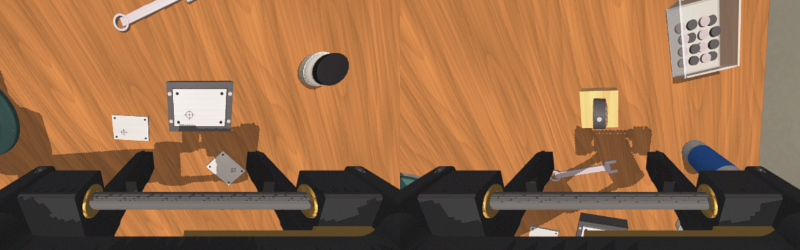

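Left half: the plate sits level, with the mark at about (189,115). Right half: the gauge is upright in its stand at (600,113). Next I grasp it and lift, then crop the mark for a refined position.

Run:
```python
from h import *
import pickle
d=pickle.load(open("w1.pkl","rb")); cv2.imwrite("pics/m.png",cv2.resize(d["image"][120:215,260:385],None,fx=6,fy=6,interpolation=cv2.INTER_CUBIC))
g=[.581,.1725]; r=down(np.radians(-13.1))
manip.move_linear([*g,.14],rate=.2,rot=r); manip.move_linear([*g,.069],rate=.08)
f0=manip.state()["contact_force"]; manip.set_gripper(.015,30); s=manip.state(); print(s["gripper_width"],s["grasp_force"],s["contact_force"]-f0)
manip.move_linear([*g,.17],rate=.1); s=manip.state(); print(s["gripper_width"],s["grasp_force"],s["contact_force"]-f0,s["clock"])
e=cap("wrist"); cv2.imwrite("pics/g1.png",e["image"])
for n in ("top","scene"): pickle.dump(cap(n),open(n+"2.pkl","wb"))
d=pickle.load(open("top2.pkl","rb")); P=cloud(d).reshape(-1,3)
s2=pickle.load(open("scene2.pkl","rb"));cv2.imwrite("pics/s2.png",cv2.resize(s2["image"][120:300,330:510],None,fx=3.2,fy=3.2))
```

```text
0.02143829168581122 29.995417236350477 [ 0.52731328  0.24540554 -0.02523248]
0.021794363140447998 29.995484424289316 [ 0.3369195  -1.15792155 -1.13670652] 17.7917
```

View pics/m.png

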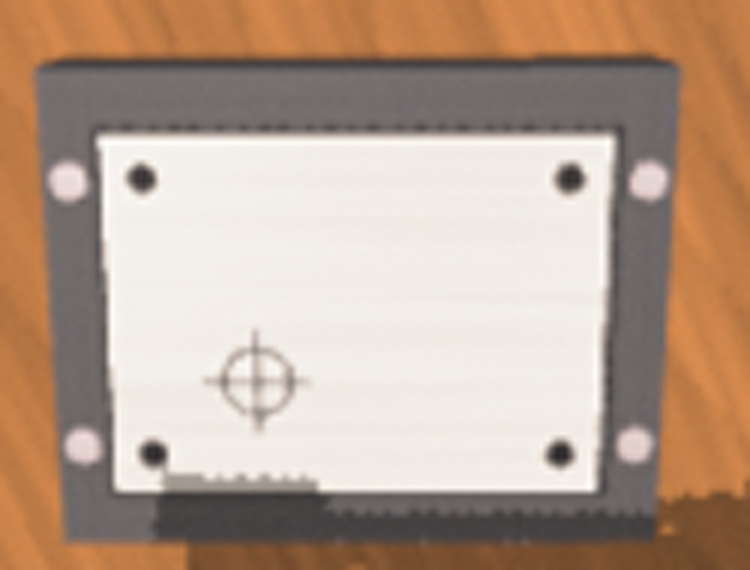

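View pics/s2.png

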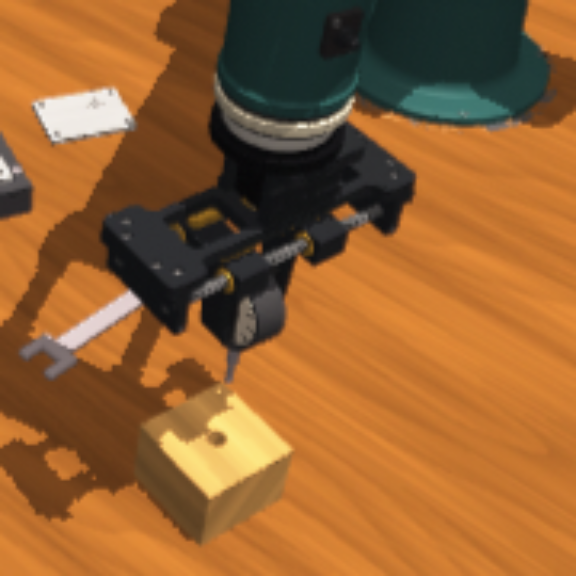

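The gauge is held upright and clear of the stand; the mark is at crop (258,381), which is wrist pixel (302.6,183.1). Next I move the tip over the mark, stop just above it and look.

Run:
```python
from h import *
import pickle
d=pickle.load(open("w1.pkl","rb")); m=onz(d,302.6,183.1,.034); print("mark",m)
# known plate corners in crop -> centre
c=np.mean([onz(d,260+(u+.5)/6-.5,120+(v+.5)/6-.5,.034) for u,v in((98,135),(615,135),(602,492),(112,492))],0); print("plate centre",c, "pred",c[:2]-.022*ux-.014*uy, "from fix",FX-.022*ux-.014*uy)
m=(m[:2]+FX-.022*ux-.014*uy)/2; print(m); np.save("m.npy",m)
manip.move_linear([*m,.17],rate=.15,rot=down(YF)); manip.move_linear([*m,.098],rate=.1)
e=cap("wrist"); s=cap("scene"); print(manip.state()["clock"],manip.state()["tool_pos"])
pickle.dump((e,s),open("e.pkl","wb"))
T=np.eye(4)
for z in (.042,.034):
    for q in (e,s):
        p=np.linalg.inv(q["T"])@[*m,z,1]; p=q["intrinsics"]@p[:3]; print(z,p[:2]/p[2])
a=cv2.resize(e["image"],(480,300)); b=cv2.resize(s["image"][110:210,260:360],(300,300),interpolation=cv2.INTER_CUBIC)
x=cv2.resize(e["image"][140:270,240:400],(480,390)); 
c=np.zeros((600,800,3),np.uint8); c[:390,:480]=x; c[:300,480:780]=b; cv2.imwrite("pics/e.png",c)
```

```text
mark [ 0.46995905 -0.20361487  0.034     ]
plate centre [ 0.49583779 -0.2000643   0.034     ] pred [ 0.47000355 -0.20361289] from fix [ 0.47126577 -0.20504858]
[ 0.47061241 -0.20433173]
21.675 [ 0.47140965 -0.20472617  0.09897376]
0.042 [319.96797207 219.41318423]
0.042 [314.84331262 162.33082396]
0.034 [319.95071226 215.64422057]
0.034 [314.85377026 164.55101175]
```

View pics/e.png

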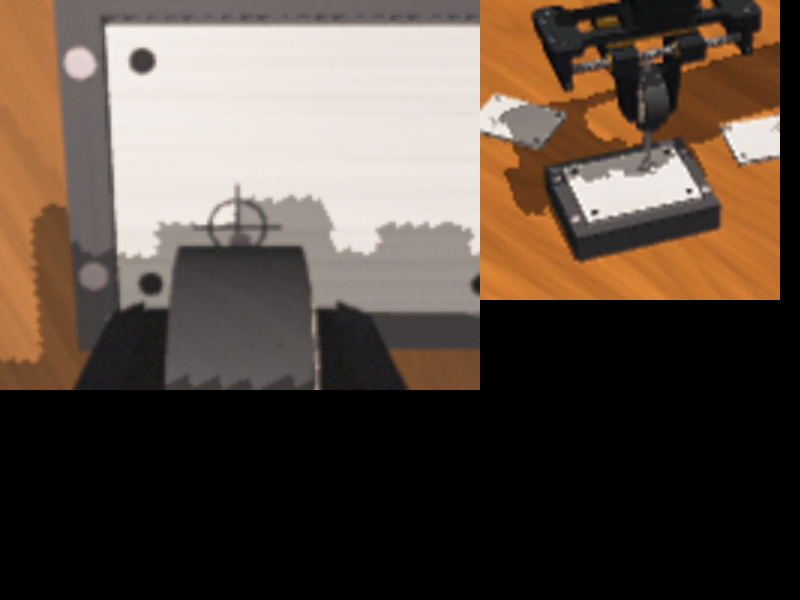

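Left crop: the tip at (240,238) sits just above the ring centre at (237,227). Both match the projected tool axis to within about 1 mm. Now I lower it to mid-stroke.

Run:
```python
from h import *
m=np.load("m.npy"); manip.dwell(.3); f0=manip.state()["contact_force"][2]; print(manip.state()["tool_pos"])
for z in np.arange(.095,.0805,-.001):
    manip.move_linear([*m,z],rate=.03); s=manip.state(); f=s["contact_force"][2]-f0
    print(round(z,4),s["tool_pos"].round(4) if hasattr(s["tool_pos"],"round") else s["tool_pos"],round(f,2))
    if s["tool_pos"][2]<.0845 or f>5: break
manip.dwell(.5); s=manip.state(); print(s["tool_pos"],s["contact_force"][2]-f0,s["gripper_width"],s["grasp_force"],s["clock"])
e=cap("wrist"); s=cap("scene"); P=cloud(s)
a=cv2.resize(e["image"][140:270,240:400],(400,325)); b=cv2.resize(s["image"][110:190,270:350],(400,400),interpolation=cv2.INTER_CUBIC)
c=np.zeros((400,800,3),np.uint8); c[:325,:400]=a; c[:,400:]=b; cv2.imwrite("pics/f.png",c)
```

```text
[ 0.47083999 -0.20446099  0.09838624]
0.095 [ 0.4703 -0.2042  0.0946] -1.54
0.094 [ 0.4705 -0.2043  0.0939] -0.64
0.093 [ 0.4706 -0.2043  0.0929] 0.13
0.092 [ 0.4705 -0.2043  0.0919] -0.06
0.091 [ 0.4705 -0.2043  0.0909] 0.65
0.09 [ 0.4707 -0.2044  0.09  ] -1.46
0.089 [ 0.4707 -0.2044  0.0891] 1.64
0.088 [ 0.4707 -0.2044  0.0881] 0.37
0.087 [ 0.4707 -0.2044  0.087 ] 2.15
0.086 [ 0.4707 -0.2044  0.086 ] 1.69
0.085 [ 0.4707 -0.2044  0.085 ] 2.06
0.084 [ 0.4707 -0.2044  0.084 ] 2.09
[ 0.47067556 -0.20436065  0.08404547] 2.939183974301898 0.021514392777549695 29.995356244035065 25.475
```

View pics/f.png

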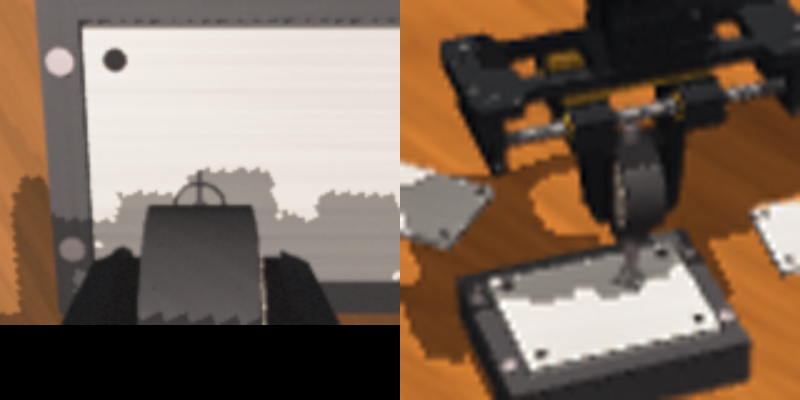

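The gauge is upright, its tip is on the mark and the force is about 2.9 N, which matches half-way. I'm handing in.

```bash
python3 -c "
from h import *
print(order.close_job())"
```

```text
the job is handed in; nothing more can be done
None
```

The job is handed in, with no verdict returned: the plate is pressed level in the nest, and the gripper is holding the gauge upright over it, dial along the long edges, tip inside the ring (about 1 mm off-centre by the last check just above contact), with about 2.9 N on the tip, matching half-way in.

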